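Unlatch a battery pack from the charger and hold it

TASK

Take the yellow battery pack out of the charger: pinch the two grey catches on its front and back sides together between the fingers, so that they let go, then lift it straight out. Finish while still holding it by the pinched catches, upright, motionless and well clear of the charger (its underside 8 cm or so above the charger's top); do not put it down. The blue and the white pack stay seated in their bays, and the brush and the roll of tape behind stay where they are.

Things in the scene. Friction and masses are not known exactly. Their poses are not given: they have to be found in the camera images.
- charger: black and grey charger fixed to the table, 98 (x) x 300 (y) x 45 mm; origin at the centre of its underside, x front to back. Its bays lie at y = -98, 0, +98 mm (which pack is in which varies), sockets 47 x 63 mm, floor 8 mm above the work surface. The packs' hooks reach into grooves under its front and back rims: an unpinched pack rises only 3 mm
- yellow_pack: yellow battery pack standing in a charger bay, a box 44 (x) x 60 (y) x 95 mm (z), the upper 55 mm yellow; origin at the centre of its underside, z up, axes along the charger's; underside 8 mm, top 103 mm above the work surface; 0.2 to 0.4 kg. One sprung grey catch at its front (-x), one at its back (+x). 15 N of grip or more carries it by the pinched catches
- yellow_pack_front_pad (a point): middle of the outer face of the yellow pack's front catch button, a ribbed pad 26 mm wide (y), 30 mm high, standing 8 mm out of the side, 65 mm above the pack's underside (lower edge 13 mm above the charger's top); axes along the pack's. It moves with its catch. The two pads' outer faces are 60 mm apart when free, 46 mm when pinched home
- yellow_pack_back_pad (a point): the same on the back (+x) side of the yellow pack
- yellow_pack_front_catch (a joint): travel of the yellow pack's front catch: 0 = sprung out and hooked, 0.007 m = pressed fully in; it starts to move at 2 N and is home at 6 N. Its hook is free of the charger's rim from about 0.0035 m when the pack stands central in its bay, 0.005 m at worst
- yellow_pack_back_catch (a joint): the same for the yellow pack's back catch
- blue_pack: blue battery pack standing in a charger bay, a box 44 (x) x 60 (y) x 95 mm (z), the upper 55 mm blue; origin at the centre of its underside, z up, axes along the charger's; underside 8 mm, top 103 mm above the work surface; 0.2 to 0.4 kg. Same shape and catches as the yellow one. To be left in its bay
- white_pack: white battery pack standing in a charger bay, a box 44 (x) x 60 (y) x 95 mm (z), the upper 55 mm white; origin at the centre of its underside, z up, axes along the charger's; underside 8 mm, top 103 mm above the work surface; 0.2 to 0.4 kg. Same shape and catches as the yellow one. To be left in its bay
- orange_brush: bystander: orange hand brush standing on its bristles behind the charger, 57 (x) x 154 (y) x 91 mm high; origin at the centre of its underside
- tape_roll: bystander: roll of beige masking tape lying flat behind the charger, 92 mm across, 25 mm high; origin at the centre of its underside
Things that resemble listed ones, but are neither listed nor needed, are in the scene too. Leave any green look-alike of the yellow_pack alone.

How it is judged (in metres and radians):
On the way:
1. both catches of the yellow pack are pinched in by the fingers while it still sits in its bay (value of joint each of yellow_pack_front_catch, yellow_pack_back_catch above 0.0045 m and z of yellow_pack in the frame of charger below 0.016 m and contact force between the fingers and yellow_pack above 2 N), for 0.1 s.
At the end, for the whole second after the job is handed in: yellow pack held still in the fingers, both catches pressed in 4.5 mm or more, underside at least 50 mm above the charger's top, upright within 17 degrees, touching neither charger nor other packs; blue and white packs down in their bays within 4 mm (height (world z) of yellow_pack above 0.095 m and value of joint each of yellow_pack_front_catch, yellow_pack_back_catch above 0.0045 m and contact force between the fingers and yellow_pack above 2 N and angle between yellow_pack's own z axis and vertical below 0.3 rad and linear speed of yellow_pack below 0.03 m/s and contact force between yellow_pack and charger below 0.1 N and contact force between yellow_pack and blue_pack below 0.1 N and contact force between yellow_pack and white_pack below 0.1 N and z of each of blue_pack, white_pack in the frame of charger below 0.012 m); the arm keeps its last pose, push and grip.
It fails at once if the blue or the white pack is pulled out of its bay (z of any of blue_pack, white_pack in the frame of charger above 0.02 m).
It fails at once if the brush or the tape roll is shifted by more than 3 cm (distance of any of orange_brush, tape_roll from where it was at the start of the episode above 0.03 m).
It also fails if it takes over 29 s, if anything falls off the work surface, if the arm or the gripper's body presses on something with over 40 N, if the wrist force passes 120 N, or if a joint passes its speed limit or range.

ROBOT

A 6-joint arm with a two-finger parallel gripper is mounted at the origin on a cart in front of the work surface, level with it; the furniture and walls round the work are solid. World frame = base frame: x ahead of the robot, y to its left, z up, the work surface at z = 0. Lengths are in mm, angles in rad, forces in N, time in s.
With the tool pointing down it reaches from about 300 to 850 mm from the base axis. Payload 4.2 kg.
Tool frame: the origin (TCP) lies at the very end of the fingers, on their centre line; the grasp point (between the pads) lies 19 mm behind it (robot.grasp_offset is the distance from the TCP to the grasp point, in mm); z points along the fingers, y is the line along which they close (so a half turn about z gives the same grasp; the last joint's range is limited). The gripper opens to 91 mm and grips with 3 to 60 N. Pads are 32 mm wide; open, the fingers measure 118 mm over their backs; the gripper's body (76 mm by 178 mm) begins 60 mm behind the grasp point.
Start: joints at [-1.225, 0.32, 1.565, -0, 1.257, -0.02], TCP at [205.68, -536.972, 213.976] pointing down, gripper open.
Joint ranges: [-3.11, 3.11], [-0.84, 2.01], [0.21, 2.61], [-1.34, 4.49], [0.05, 2.63], [-2.56, 2.56]. Speed limits (rad/s): [2.57, 2.57, 3.14, 3.14, 3.14, 3.14].

INTERFACE

Orientations are given as a rotation vector (axis times angle).
In Python, from workcell import observe, imaging, sign_off, robot gives the robot as it stands.
- The arm moves only by the tool send_rows, never from a script. Its argument "series" is a list of rows, each a list of 2 entries, a list of its own where there are three numbers: the shift along the tool's x, y, z in cm, then the turn, a rotation vector about the tool's x, y, z in degrees. A call has 1 to 12 rows; each row is the pose to reach, as a shift and turn from the pose commanded when the call began, along the tool's axes at that moment; what a row does not reach only later rows make up. A row lasts 1/10 s, in which the tool goes at most 50 mm and 8.59 degrees, less where a joint would pass 70% of its speed; a pose out of reach is approached as far as the arm can. A call with a gripper value outside its range is refused whole. "fingers" is the opening, from -1 (shut) to 1 (fully open), so that 0 is half open, set as the call begins (left out, the last holds). The fingers move at their own pace and stop on an object; "grip_force" is the grip in N (left out, the last holds). Time passes only in rows, so rows that repeat a pose let the fingers close. It gives the time, the measured TCP pose, the force, the opening and the grip force at its end, in the units of the state.
- observe(): the state, without advancing time (a new reading comes with each control period).
- imaging.camera(name): name is "side" or "top" or "wrist"; returns (picture, depth): 384x512x3 uint8, red, green, blue; 384x512 float32, mm along the optical axis (not along the pixel's ray), 0 where there is no reading.
- imaging.get_calibration(name): a dict with "vfov" (degrees; the focal length in pixels is half the picture's height over the tangent of half this angle, whatever the lens; pixels are square), "cx", "cy" (the principal point, pixels), "dist_coeffs" ([k1, k2, p1, p2, k3] as OpenCV has them; the pictures are not rectified), "pose" (4x4, takes a point from camera to world coordinates). Camera axes: x right, y up, looking along -z (the intrinsics and any distortion apply to the point x, -y, -z); pixel columns grow to the right and rows downward; lengths in mm; the calibration is good to about 2 mm. A picture is of the moment at which its call begins: read the wrist's pose just before it. get_calibration takes no time and is no camera call; for the wrist camera it gives the pose at the moment of the call.
- sign_off(): hands the job in; it is judged then, once.
The state is a dict: "t": time; "joint_pos": joint angles; "joint_velocities": joint speeds; "joint_efforts": joint torques, N m; "tool_pos": TCP position; "tcp_rot": TCP orientation; "ft_force": force on the tool from outside, world axes, zero at the start; "moment": the same for the moment, N m; "gripper_width": finger opening in mm; "grasp_force": force on a finger pad.
Only numpy, scipy, OpenCV 4.12 (cv2) and the standard library are available. Lean on these libraries where they do the work, as an engineer would, in place of code of your own. Each camera call takes 0.05 s, during which the arm holds its last target. There are 200 camera calls.

## Working session

There is one attempt and no reset: what is moved stays moved. The work goes in short steps, Python scripts to look and compute and a tool call to move; the robot and the scene stay as the last step left them, time stands still between calls to the robot, and variables do not carry over. Pictures are saved under pics/ and viewed, at most 10 in all, crops included, and the job is handed in when it is done.

Besides the shell and the picture viewer there is one more tool, called after "Emit:" in YAML: its name, and indented under it one key for each argument. send_rows: Moves the arm, as the interface text tells. Its arguments: {"type":"object","properties":{"series":{"type":"array","items":{"type":"array"}},"fingers":{"type":"number"},"grip_force":{"type":"number"}},"required":["series"]}

```bash
mkdir -p pics
cat > h.py <<'E'
import numpy as np, cv2
from workcell import observe, imaging, sign_off, robot
def shot(n,f):
    c=imaging.get_calibration(n); p,d=imaging.camera(n)
    cv2.imwrite(f'pics/{f}.png',p[:,:,::-1]); np.savez(f'pics/{f}.npz',p=p,d=d,**{k:np.array(v) for k,v in c.items()})
def load(f): return np.load(f'pics/{f}.npz')
def world(z,uv,depth=None,plane=None):
    h=z['d'].shape[0]; f=h/2/np.tan(np.radians(float(z['vfov']))/2)
    K=np.array([[f,0,float(z['cx'])],[0,f,float(z['cy'])],[0,0,1]])
    uv=np.array(uv,float).reshape(-1,1,2)
    n=cv2.undistortPoints(uv,K,z['dist_coeffs'].astype(float)).reshape(-1,2)
    T=z['pose']; ray=np.c_[n[:,0],-n[:,1],-np.ones(len(n))]@T[:3,:3].T
    if plane is not None: s=(plane-T[2,3])/ray[:,2]
    else:
        i=uv.reshape(-1,2).round().astype(int); s=z['d'][i[:,1],i[:,0]]
    return T[:3,3]+ray*np.reshape(s,(-1,1))
E
python3 - <<'E'
from h import *
shot('top','top1'); shot('side','side1')
a=cv2.imread('pics/top1.png');b=cv2.imread('pics/side1.png')
s=observe();print(s['tool_pos'],s['tcp_rot'],s['gripper_width'],s['t'])
E
```

```text
[ 205.51116695 -536.5594647   213.23267144] [-3.08773243e+00 -5.71118599e-01  4.55750546e-04] 91.32333952781289 0.1
```

View pics/top1.png

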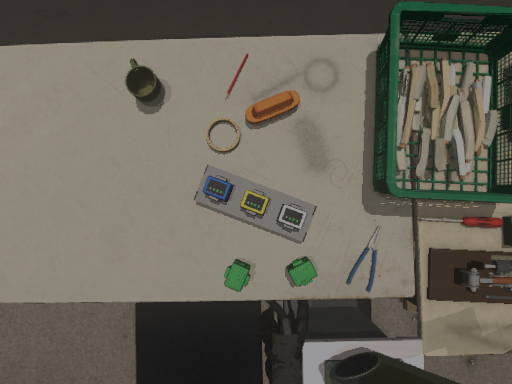

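View pics/side1.png

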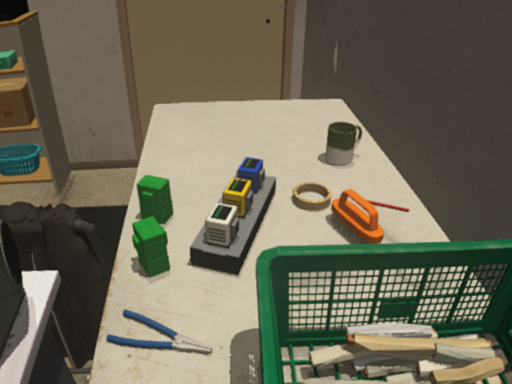

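The yellow pack is in the middle bay at top-view (255,203), with blue at (217,188) and white at (292,216). The green look-alikes are at (237,275) and (301,271). I'll confirm in an enlarged crop and take positions from it.

Run:
```python
from h import *
z=load('top1')
c=cv2.imread('pics/top1.png')[155:250,185:325]
cv2.imwrite('pics/crop1.png',cv2.resize(c,None,fx=5.5,fy=5.5,interpolation=cv2.INTER_CUBIC))
hsv=cv2.cvtColor(z['p'],cv2.COLOR_RGB2HSV)
for nm,lo,hi in [('y',(22,120,90),(35,255,255)),('b',(105,120,60),(125,255,255)),('g',(50,120,60),(80,255,255))]:
    m=cv2.inRange(hsv,lo,hi); n,l,s,ce=cv2.connectedComponentsWithStats(m)
    for i in range(1,n):
        if s[i,4]>80 and ce[i][0]<370:
            print(nm,s[i],ce[i],cv2.minAreaRect(np.argwhere(l==i)[:,::-1].astype(np.float32)),world(z,ce[i]),world(z,ce[i],plane=103))
print(z['pose'][:3,3], world(z,[[206,167],[316,207],[305,241],[195,200]],plane=45))
```

```text
y [241 190  28  24 207] [254.31884058 201.69082126] ((254.13661193847656, 201.74484252929688), (24.33877944946289, 17.805360794067383), 21.037511825561523) [[515.73491838 275.25493178 107.63227745]] [[515.90265258 275.34590021 103.        ]]
b [203 176  28  24 186] [216.82795699 187.59677419] ((216.37672424316406, 187.32876586914062), (23.876394271850586, 17.439130783081055), 20.556045532226562) [[551.83399679 365.30903524 103.35891241]] [[551.86012162 365.3489451  103.        ]]
g [290 260  27  26 384] [302.5078125 273.0625   ] ((302.0, 272.00006103515625), (23.25510597229004, 23.25510597229004), 63.43495178222656) [[341.48818705 162.61705269  90.80485597]] [[343.18927294 163.76186908 103.        ]]
g [225 263  24  28 315] [236.34920635 278.66349206] ((236.70204162597656, 276.9554748535156), (22.924680709838867, 23.504005432128906), 24.443954467773438) [[331.61587486 322.44524256  95.48435119]] [[332.74408289 321.9414022  103.        ]]
[ 480.3080142   256.04162024 1086.00903348] [[609.7484285  398.93519098  45.        ]
 [501.23801556 119.76922877  45.        ]
 [415.66179748 149.98349439  45.        ]
 [525.4437     428.29299705  45.        ]]
```

View pics/crop1.png

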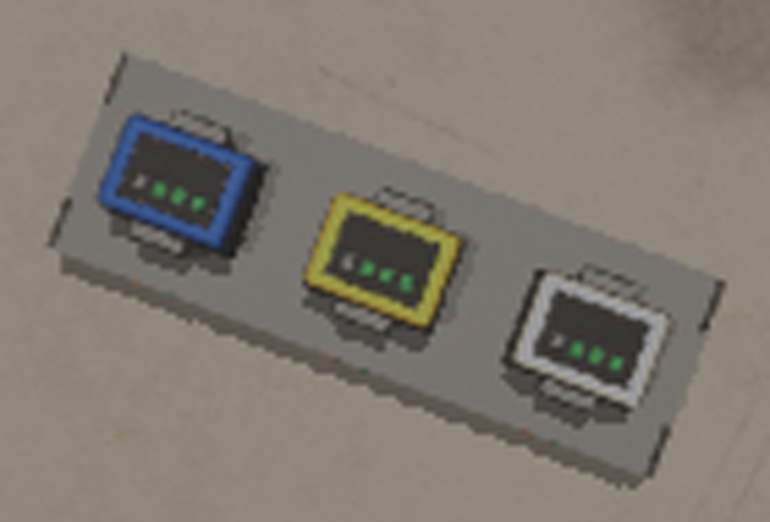

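Confirmed: the crop's yellow-framed pack at (384,260) in the crop is the middle bay, with its grey catches at its front and back. Top height reads 103–108 mm as expected, and the charger's size fits (about 300 × 91–98). Next is the approach motion.

```bash
cat >> h.py <<'E'
from scipy.spatial.transform import Rotation as R
def plan(target,yaw):
    """shift (cm) and turn (deg) in tool axes, to TCP target, tool down with tool y along +-charger x"""
    s=observe(); R0=R.from_rotvec(s['tcp_rot']); 
    c=np.cos(np.radians(yaw)); sn=np.sin(np.radians(yaw)); out=[]
    for k in (1,-1):
        y=k*np.array([c,sn,0]); zz=np.array([0,0,-1.]); x=np.cross(y,zz)
        out.append((R0.inv()*R.from_matrix(np.c_[x,y,zz])).as_rotvec(degrees=True).round(2))
    print('shift cm',(R0.inv().apply(np.array(target)-s['tool_pos'])/10).round(2),'turn',out,'tcp',s['tool_pos'].round(1),'j',np.round(s['joint_pos'],2),'t',s['t'],'F',np.round(s['ft_force'],1),s['gripper_width'],s['grasp_force'])
E
python3 -c "
from h import *
plan([515,275,230],-21.5); print(R.from_rotvec(observe()['tcp_rot']).as_matrix().round(3))"
```

```text
shift cm [ 57.93 -64.72  -1.58] turn [array([-8.000e-02, -4.000e-02, -4.754e+01]), array([-4.0000e-02,  1.0000e-01,  1.3246e+02])] tcp [ 205.5 -536.6  213.2] j [-1.23  0.32  1.57 -0.    1.26 -0.02] t 0.1 F [-0.  -0.2  0.1] 91.32333952781289 0.0
[[ 0.934  0.358 -0.001]
 [ 0.358 -0.934  0.001]
 [-0.    -0.002 -1.   ]]
```

Emit:
send_rows:
  series:
    - [[1.5, -1.7, -0.5], [0, 0, -2]]
    - [[4.5, -5, -1], [0, 0, -6]]
    - [[8, -8.5, -1.5], [0, 0, -10]]
    - [[11, -12.3, -1.6], [0, 0, -14]]
    - [[14.3, -16, -1.6], [0, 0, -18]]
    - [[17.5, -19.5, -1.6], [0, 0, -22]]
    - [[20.8, -23.2, -1.6], [0, 0, -26]]
    - [[24, -26.8, -1.6], [0, 0, -30]]
    - [[27.2, -30.4, -1.6], [0, 0, -34]]
    - [[30.4, -34, -1.6], [0, 0, -38]]
    - [[33.6, -37.6, -1.6], [0, 0, -42]]
    - [[36.8, -41.2, -1.6], [0, 0, -46]]
  fingers: 1
  grip_force: 25

```text
t: 1.3
tool_pos: [402.0, -18.6, 229.9]
tcp_rot: [2.617, 1.737, 0.0]
ft_force: [1.0, -0.9, -0.3]
gripper_width: 91.2
grasp_force: 0.0
```

```bash
python3 -c "
from h import *
plan([515,275,230],-21.5)"
```

```text
shift cm [ 3.145e+01 -1.000e+00 -2.000e-02] turn [array([ 0.02,  0.01, -1.37]), array([ 1.0000e-02, -3.0000e-02,  1.7863e+02])] tcp [402.  -18.6 229.9] j [-0.07  0.03  1.89 -0.    1.22  0.32] t 1.3 F [ 1.  -0.9 -0.3] 91.23168575086137 0.0
```

Emit:
send_rows:
  series:
    - [[4, -0.1, 0], [0, 0, -1]]
    - [[8.5, -0.3, 0], [0, 0, -1.5]]
    - [[13, -0.4, 0], [0, 0, -1.5]]
    - [[17.5, -0.5, 0], [0, 0, -1.5]]
    - [[22, -0.7, 0], [0, 0, -1.5]]
    - [[26, -0.8, 0], [0, 0, -1.5]]
    - [[29, -0.9, 0], [0, 0, -1.5]]
    - [[31, -1, 0], [0, 0, -1.5]]
    - [[31.5, -1, 0], [0, 0, -1.5]]
    - [[31.5, -1, 0], [0, 0, -1.5]]

```text
t: 2.3
tool_pos: [515.8, 273.2, 229.2]
tcp_rot: [2.597, 1.768, -0.003]
ft_force: [0.2, -0.9, 0.0]
gripper_width: 91.5
grasp_force: 0.0
```

```bash
python3 -c "
from h import *
plan([515,275,150],-21.5)
shot('wrist','w1'); z=load('w1')
a=cv2.imread('pics/w1.png'); cv2.imwrite('pics/w1b.png',cv2.resize(a,(800,600)))
"
```

```text
shift cm [ 0.15 -0.13  7.92] turn [array([-0.04,  0.08,  0.01]), array([-1.3000e-01, -7.0000e-02, -1.7999e+02])] tcp [515.8 273.2 229.2] j [ 0.47  0.33  1.52 -0.    1.3   0.84] t 2.3 F [ 0.2 -0.9  0. ] 91.48415714524846 0.0
```

View pics/w1b.png

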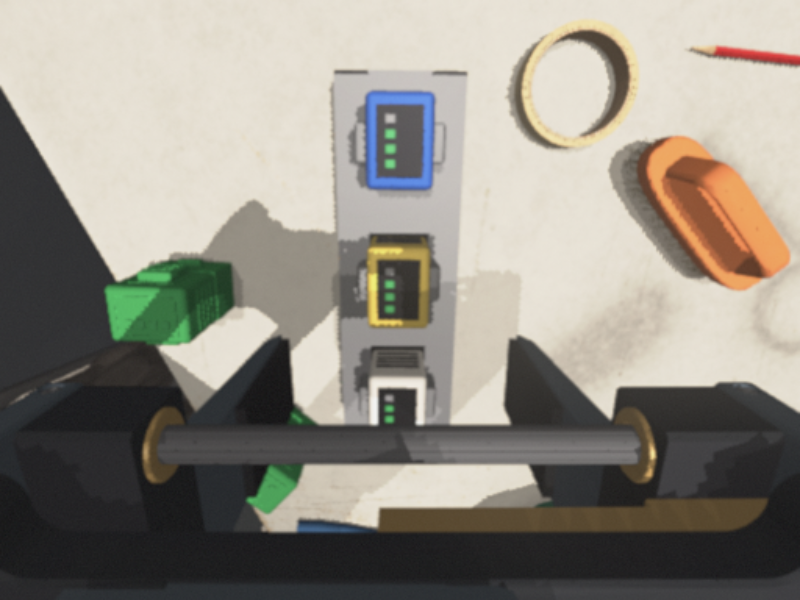

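The wrist view is aligned with the charger. Yellow is at (400,285) with catches at (362,283) and (437,280); the fingers are at (290,·) and (512,·).

Run:
```python
from h import *
z=load('w1'); ax=np.array([np.cos(np.radians(-21.5)),np.sin(np.radians(-21.5)),0]);ay=np.array([-ax[1],ax[0],0])
C=np.array([515,275,0])
def rel(uv800,pl):
    w=world(z,np.array(uv800)*.64-.18,plane=pl)-C; return np.c_[w@ax,w@ay].round(1)
print('yellow sides',rel([[368,290],[431,290]],103))
print('yellow corners',rel([[369,246],[431,246],[370,326],[429,326]],103))
print('blue corners',rel([[366,92],[434,92],[367,189],[433,189]],103))
print('charger',rel([[334,75],[466,75],[337,210],[460,210],[344,400],[452,400]],45))
hsv=cv2.cvtColor(z['p'],cv2.COLOR_RGB2HSV); m=cv2.inRange(hsv,(20,110,90),(35,255,255)); m[:140]=0;m[215:]=0;m[:,:225]=0;m[:,285:]=0
ys,xs=np.nonzero(m); w=world(z,np.c_[xs,ys]); w=w[(w[:,2]>95)&(w[:,2]<112)]-C
print('depth top pts',len(w),np.percentile(w@ax,[2,98]).round(1),np.percentile(w@ay,[2,98]).round(1),np.median(w[:,2]))
s=(z['p'],)
```

```text
yellow sides [[-20.5   0.5]
 [ 23.8   0.6]]
yellow corners [[-19.2  31.7]
 [ 23.1  31.7]
 [-19.6 -26.4]
 [ 22.9 -26.4]]
blue corners [[-19.2 127.6]
 [ 22.8 127.6]
 [-19.8  69.4]
 [ 23.6  69.4]]
charger [[ -46.3  147.5]
 [  50.2  147.5]
 [ -48.1   50.3]
 [  49.8   50.4]
 [ -48.8 -119.9]
 [  49.7 -119.8]]
depth top pts 1035 [-20.8  21.4] [-25.6  31.2] 103.51801597396332
```

Emit:
send_rows:
  series:
    - [[0.2, 0, 1.5], [0, 0, 0]]
    - [[0.3, 0, 4], [0, 0, 0]]
    - [[0.3, 0, 7], [0, 0, 0]]
    - [[0.3, 0, 9], [0, 0, 0]]
    - [[0.3, 0, 10.5], [0, 0, 0]]
    - [[0.3, 0, 11.5], [0, 0, 0]]
    - [[0.3, 0, 11.5], [0, 0, 0]]
    - [[0.3, 0, 11.5], [0, 0, 0]]

```text
t: 3.15
tool_pos: [517.4, 275.6, 115.6]
tcp_rot: [2.598, 1.766, 0.001]
ft_force: [0.7, 1.1, -0.0]
gripper_width: 91.2
grasp_force: 0.0
```

```bash
python3 -c "
from h import *
plan([517,277,55],-21.5)
shot('wrist','w2'); a=cv2.imread('pics/w2.png'); cv2.imwrite('pics/w2b.png',cv2.resize(a,(800,600)))
"
```

```text
shift cm [ 0.11 -0.1   6.06] turn [array([ 0.04, -0.03, -0.08]), array([-5.0000e-02, -6.0000e-02,  1.7992e+02])] tcp [517.4 275.6 115.6] j [ 0.47  0.41  1.68 -0.    1.04  0.85] t 3.15 F [ 0.7  1.1 -0. ] 91.23058928352114 0.0
```

View pics/w2b.png

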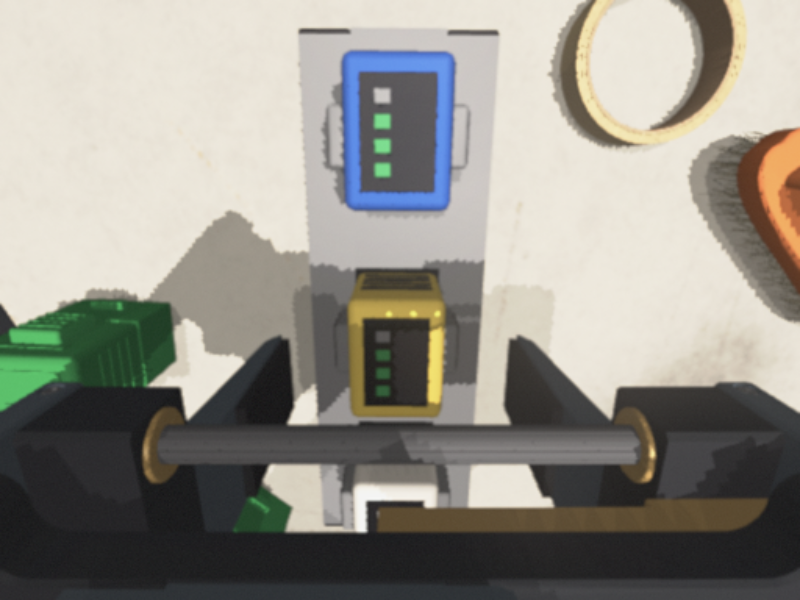

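Yellow is centred at column ~396, with the finger mid-line at ~401, so there's an offset of 1–2 mm. I'll measure it.

Run:
```python
from h import *
z=load('w2'); ax=np.array([np.cos(np.radians(-21.5)),np.sin(np.radians(-21.5)),0]);ay=np.array([-ax[1],ax[0],0])
C=np.array([517.4,275.6,0])
def rel(uv800,pl):
    w=world(z,np.array(uv800)*.64-.18,plane=pl)-C; return np.c_[w@ax,w@ay].round(1)
print('yellow',rel([[350,350],[443,350],[351,300],[442,300],[351,416],[441,416]],103))
print('blue',rel([[343,130],[454,130]],103))
print('charger',rel([[300,30],[498,30],[308,240],[487,240],[318,410],[474,410]],45))
m=(cv2.inRange(cv2.cvtColor(z['p'],cv2.COLOR_RGB2HSV),(20,110,60),(35,255,255)));ys,xs=np.nonzero(m)
w=world(z,np.c_[xs,ys]); w=w[(w[:,2]>98)&(w[:,2]<108)]-C; w=w[(abs(w@ax)<30)&(abs(w@ay)<40)]
print(np.percentile(w@ax,[2,98]).round(1),np.percentile(w@ay,[2,98]).round(1),float(z['cx']))
```

```text
yellow [[-22.3   5.6]
 [ 20.    5.5]
 [-21.1  29.3]
 [ 18.8  29.3]
 [-23.  -28.6]
 [ 20.  -28.6]]
blue [[-21.9  98.9]
 [ 21.6  98.9]]
charger [[-47.9 148.7]
 [ 48.3 148.7]
 [-50.2  46.5]
 [ 48.8  46.3]
 [-50.6 -60. ]
 [ 46.9 -60.2]]
[-22.3  19.5] [-27.2  29.6] 254.97160316463535
```

Emit:
send_rows:
  series:
    - [[0.1, -0.12, 0.8], [0, 0, 0.5]]
    - [[0.1, -0.12, 2.2], [0, 0, 0.5]]
    - [[0.1, -0.12, 3.7], [0, 0, 0.5]]
    - [[0.1, -0.12, 5], [0, 0, 0.5]]
    - [[0.1, -0.12, 5.7], [0, 0, 0.5]]
    - [[0.1, -0.12, 6], [0, 0, 0.5]]
    - [[0.1, -0.12, 6], [0, 0, 0.5]]
    - [[0.1, -0.12, 6], [0, 0, 0.5]]

```text
t: 4.0
tool_pos: [516.8, 277.5, 55.4]
tcp_rot: [2.605, 1.756, 0.002]
ft_force: [0.1, -0.0, -0.3]
gripper_width: 91.1
grasp_force: 0.0
```

Emit:
send_rows:
  series:
    - [[0, 0, 0], [0, 0, 0]]
    - [[0, 0, 0], [0, 0, 0]]
    - [[0, 0, 0], [0, 0, 0]]
    - [[0, 0, 0], [0, 0, 0]]
    - [[0, 0, 0], [0, 0, 0]]
    - [[0, 0, 0], [0, 0, 0]]
    - [[0, 0, 0], [0, 0, 0]]
    - [[0, 0, 0], [0, 0, 0]]
    - [[0, 0, 0], [0, 0, 0]]
    - [[0, 0, 0], [0, 0, 0]]
  fingers: -1
  grip_force: 25

```text
t: 5.0
tool_pos: [516.7, 277.3, 55.3]
tcp_rot: [2.605, 1.756, 0.001]
ft_force: [0.7, -1.2, 4.5]
gripper_width: 44.3
grasp_force: 25.0
```

```bash
python3 -c "
from h import *
plan([517,277,55],-21.5)
shot('side','s2');shot('wrist','w3'); a=cv2.imread('pics/s2.png')[110:260,170:310]; b=cv2.imread('pics/w3.png')[130:350,100:400]
a=cv2.resize(a,(400,428),interpolation=cv2.INTER_CUBIC); b=cv2.resize(b,(400,293)); b=cv2.copyMakeBorder(b,0,135,0,0,cv2.BORDER_CONSTANT)
cv2.imwrite('pics/c3.png',np.hstack([a,b]))
"
```

```text
shift cm [-0.02  0.04  0.03] turn [array([ 0.04, -0.02, -0.54]), array([-3.0000e-02, -7.0000e-02,  1.7946e+02])] tcp [516.7 277.3  55.3] j [ 0.47  0.48  1.75 -0.    0.91  0.86] t 5.0 F [ 0.7 -1.2  4.5] 44.277939730560554 25.00055104494095
```

View pics/c3.png

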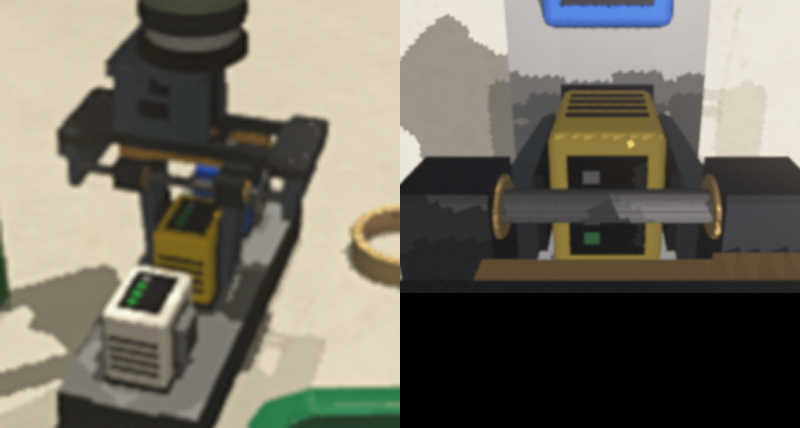

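The fingers pinch both catches, centred on the yellow pack (left panel ~(185,250); right panel ~(605,200)). I'll lift slowly and watch the force.

Emit:
send_rows:
  series:
    - [[0, 0, -0.1], [0, 0, 0]]
    - [[0, 0, -0.3], [0, 0, 0]]
    - [[0, 0, -0.5], [0, 0, 0]]
    - [[0, 0, -0.7], [0, 0, 0]]
    - [[0, 0, -0.9], [0, 0, 0]]
    - [[0, 0, -1.1], [0, 0, 0]]
    - [[0, 0, -1.1], [0, 0, 0]]

```text
t: 5.8
tool_pos: [516.6, 277.4, 66.2]
tcp_rot: [2.605, 1.756, 0.001]
ft_force: [0.2, -0.2, -3.5]
gripper_width: 44.1
grasp_force: 25.0
```

The force of -3.5 N is the pack's weight, so it has come free. I'll lift on.

Emit:
send_rows:
  series:
    - [[0, 0, -0.4], [0, 0, 0]]
    - [[0, 0, -1.4], [0, 0, 0]]
    - [[0, 0, -2.6], [0, 0, 0]]
    - [[0, 0, -4], [0, 0, 0]]
    - [[0, 0, -5.5], [0, 0, 0]]
    - [[0, 0, -7], [0, 0, 0]]
    - [[0, 0, -8.5], [0, 0, 0]]
    - [[0, 0, -9.7], [0, 0, 0]]
    - [[0, 0, -10.5], [0, 0, 0]]
    - [[0, 0, -10.8], [0, 0, 0]]
    - [[0, 0, -10.8], [0, 0, 0]]
    - [[0, 0, -10.8], [0, 0, 0]]

```text
t: 7.0
tool_pos: [516.0, 277.1, 173.3]
tcp_rot: [-2.605, -1.756, 0.002]
ft_force: [-0.9, -0.5, -3.7]
gripper_width: 44.3
grasp_force: 25.0
```

Emit:
send_rows:
  series:
    - [[0, 0, 0], [0, 0, 0]]
    - [[0, 0, 0], [0, 0, 0]]
    - [[0, 0, 0], [0, 0, 0]]
    - [[0, 0, 0], [0, 0, 0]]
    - [[0, 0, 0], [0, 0, 0]]

```text
t: 7.5
tool_pos: [516.4, 277.3, 173.8]
tcp_rot: [2.605, 1.756, -0.0]
ft_force: [0.1, -0.1, -2.7]
gripper_width: 44.6
grasp_force: 25.0
```

```bash
python3 -c "
from h import *
shot('side','s3'); a=cv2.imread('pics/s3.png')[50:280,110:400]; cv2.imwrite('pics/s3b.png',cv2.resize(a,(756,600),interpolation=cv2.INTER_CUBIC))
"
```

```text
(no output)
```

View pics/s3b.png

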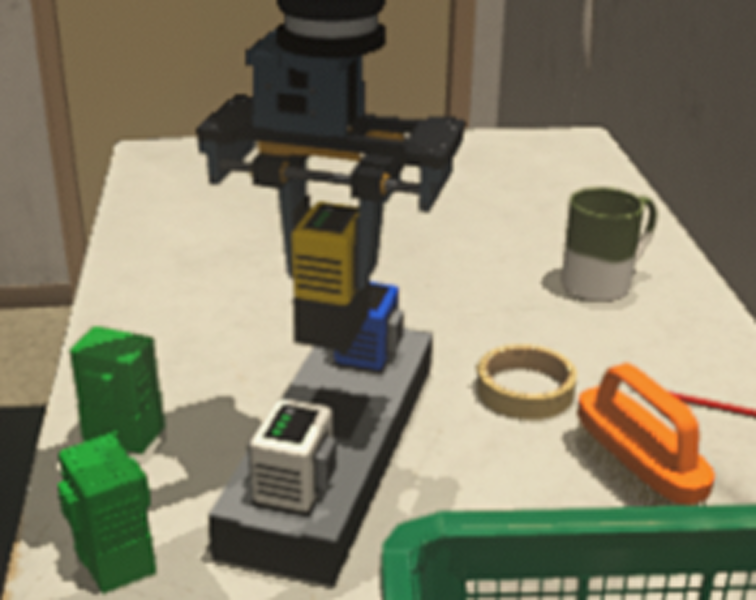

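The yellow pack at (325,275) hangs upright in the fingers, clear of the charger. Blue (365,325) and white (290,455) are still seated, and the brush and tape are unmoved.

```bash
python3 -c "
from h import *
print(sign_off())"
```

```text
the job is handed in; nothing more can be done
None
```

The yellow pack is out of the charger and the job is handed in: it was held by its pinched catches, upright and still, with its underside about 8 cm above the charger's top, and the other packs, brush and tape were undisturbed.

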